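# Lay out a spreader rig for crimping

## Task

Lay the rig out for crimping: put the brass spreader bar on the rigging board, hub on the crossing of the white lines, arms along the line parallel to the aluminium rule, the hub's line eye towards the rule. On the side away from the rule lay the lead sinker off the short arm's eye and the blue jig off the long arm's eye, flat, square to the bar and in line with that eye, the sinker's brass ring (the jig's nearer ring) a finger's breadth clear of it. Stand the orange sleeve tub upright on the bench midway between the board and the press's base, in line with the bar's white line, without tipping it over on the way, and leave bell, butt cap and mould where they are.

Things in the scene. Friction and masses are not known exactly. Their poses are not given: they have to be found in the camera images.
- board: Fixed plywood board 210 x 240 mm: green mat (top 12 mm above bench) with two crossing white lines, aluminium rule 22 mm wide (top 13 mm) on its back edge. Origin at bench height under the crossing. +x square towards the rule (rule from x = 61 mm, board ends at 85; free edge at -125). y along the rule, side edges at -120 and +120 mm; +y faces the press. z up.
- press: Fixed green cast-iron hand press beyond the board's +y edge, square to it within 4 degrees. Origin: centre of the base's underside; base 230 mm along x, 110 along y, 26 high. -y faces the board. Head 60 mm wide, 288 high, ram to 330. Lever on the +y side (y = 66 mm), slanting up to 390 mm towards +x. 160 to 185 mm of bare bench lie between board edge and base.
- spreader: Loose brass spreader bar, 115 g, flat: hub block 16 mm (x) by 36 (y), 18 high; arms of 5 mm rod along y, at the bottom, end in flat eyes 16 mm across, 5 high: long arm's eye centre y = -100 mm, short arm's +60. Line eye on a stem at the hub's +x side, centre x = +29, 5 high: grip the hub across x above it. Origin: centre of hub's underside. Laid right, its axes run like the board's.
- sinker: Loose flat dark grey lead drop sinker, 150 g, 66 mm long, 14 thick: round end 32 mm across (y) centred at x = -42 mm (body ends at -58), tapering to about 16 mm wide at x = -27, then to a brass ring 16 mm across. Origin: under the brass ring's centre, at the underside; z up. Laid right, its x axis runs like the spreader bar's.
- jig: Blue metal jig with a white stripe (loose, 110 g), lying flat, the same at both ends: 94 mm long along x over its steel rings, 20 mm wide along y, 12 mm thick. The sides are parallel from x = -25 to +25 mm, then taper to points; a steel ring of 14 mm outer diameter is centred at x = -40 and +40 mm. Origin: centre of the underside, z up.
- tub: Round open orange plastic tub with copper crimp sleeves inside (they are fixed in it; 110 g in all), 60 mm diameter at the rim, 54 mm at the foot, 42 mm high. Origin: centre of the underside, z up.
- bell: Nickel rod-tip bell with a small red clip on top (loose bystander), 30 mm diameter, 36 mm high, standing on its mouth. Origin: centre of the underside.
- cap: Black rubber rod butt cap (loose bystander), 46 mm diameter, 52 mm high, standing upright. Origin: centre of the underside.
- mould: Closed two-part aluminium sinker mould (loose bystander, about 1 kg), 70 mm along x, 110 mm along y, 39 mm high, with a round wooden handle that reaches to y = +153 mm. Origin: centre of the block's underside.

How it is judged:
By the outcome, as a careful person would: the job done as asked, in the order asked, and still so for the second after the job is handed in, with the robot touching nothing.
It also fails if it takes over 136 s, if anything falls off the work surface, if the arm or the gripper's body presses on something with over 40 N, if the wrist force passes 120 N, or if a joint passes its speed limit or range.

## Robot

A 7-joint arm with a two-finger parallel gripper is mounted at the origin on the work surface. World frame = base frame: x ahead of the robot, y to its left, z up, the work surface at z = 0. Lengths are in m, angles in rad, forces in N, time in s.
With the tool pointing down it reaches from about 0.425 to 0.925 m from the base axis. Payload 6.8 kg.
Tool frame: the origin (TCP) lies where the fingers leave the gripper's body, on its centre line; the fingertips stand 80 mm ahead of it and the grasp point (between the pads) lies 61 mm ahead of it; z points along the fingers, y is the line along which they close (so a half turn about z gives the same grasp; the last joint's range is limited). The gripper opens to 88 mm and grips with 3 to 60 N. Pads are 20 mm wide; open, the fingers measure 115 mm over their backs; the gripper's body (75 mm by 178 mm) begins 61 mm behind the grasp point.
Start: joints at [1.131, 0.477, 0.022, 1.555, -0.011, 1.109, -0.083], TCP at [0.22, -0.638, 0.303] pointing down, gripper open.
Joint ranges: [-2.96, 2.96], [-0.34, 2.1], [-1.41, 1.46], [0.24, 2.44], [-1.37, 4.51], [0.17, 1.92], [-2.96, 2.96]. Speed limits (rad/s): [2.39, 2.39, 3.14, 3.14, 3.14, 3.14, 3.14].

## Interface

Orientations are given as a unit quaternion [w, x, y, z].
In Python, from plant import ctrl, move_gripper, solve_ik, eyes, job_done, finder, readout gives the robot as it stands. Calls block until the motion is done:
- ctrl.move_ptp(position, orientation): joint-space move of the TCP to a pose.
- ctrl.move_straight(position, rate=0.15, rot=None): straight line of the TCP; rot=None keeps the orientation; rate is the mean speed in m/s.
- ctrl.movej(angles): joint-space move.
- move_gripper(opening, grasp_force=None): finger opening in m; grasp_force is the grip in N (None keeps the last); returns when the fingers have stopped.
- ctrl.hold(seconds).
- solve_ik(position, orientation): joint angles nearest the present ones, or None.
- eyes.snapshot(name): name is "side" or "top"; returns a dict with "pixels" (420x560x3 uint8, red, green, blue), "camera_matrix" (3x3 intrinsics, pixels), "pose" (4x4, takes a point from camera to world coordinates). Camera axes: x right, y down, z forward; pixel columns grow to the right and rows downward; lengths in m; the calibration is good to about 2 mm. A picture is of the moment at which its call begins. There is no depth.
A pose or a line that the arm cannot do raises ctrl.Unreachable and nothing moves.
- job_done(): hands the job in; it is judged then, once.
Trained networks look in a picture, given as the dict that the camera call returned (one of the last four; its "shot" number tells which), for a name from the list of things; names that differ only in an ending like _2 or _b are one class to them, and where a whole thing is asked for, a point or a joint stands for the part that bears it (a point fixed in the world has none). Each returns a list of dicts, best first, with "p" (0 to 1); they miss things now and then, are a little off and sometimes report something else, mostly with a low value. They report only what shows in the picture. A call takes as long as a camera call.
- finder.cut_out(picture, thing): "region" (420x560 bool, what is visible of it) and "bbox" ([left, top, right, bottom] in pixels, round what is visible of it).
Readings, each from a call of its own:
- readout.get_clock(): time.
- readout.get_q(): joint angles.
- readout.get_qvel(): joint speeds.
- readout.get_tau(): joint torques, N m.
- readout.get_tcp_pos(): TCP position.
- readout.get_ee_rot(): TCP orientation.
- readout.get_force(): force on the tool from outside, world axes, zero at the start.
- readout.get_ft_torque(): the same for the moment, N m.
- readout.get_grip_width(): finger opening in m.
- readout.get_grip_force(): force on a finger pad.
Only numpy, scipy, OpenCV 4.12 (cv2) and the standard library are available. Lean on these libraries where they do the work, as an engineer would, in place of code of your own. Each camera call takes 0.05 s, during which the arm holds its last target. There are 200 camera calls.

## Working session

There is one attempt and no reset: what is moved stays moved. The work goes in short steps, each a Python script; the robot and the scene stay as the last script left them, time stands still between calls to the robot, and variables do not carry over. Pictures are saved under pics/ and viewed, at most 14 in all, crops included, and the job is handed in when it is done.

```bash
ls; mkdir -p pics
python3 - <<'E'
from plant import eyes,readout
import cv2,numpy as np
for n in("top","side"):
    s=eyes.snapshot(n); cv2.imwrite(f"pics/{n}0.png",s["pixels"][:,:,::-1])
    print(n,s["camera_matrix"].tolist(),np.round(s["pose"],4).tolist())
print(readout.get_clock(),readout.get_tcp_pos(),readout.get_ee_rot())
E
```

```text
pics
top [[444.45167613064075, 0.0, 277.25485148285856], [0.0, 444.45167613064075, 212.35008445863338], [0.0, 0.0, 1.0]] [[0.0095, -0.9846, 0.1745, 0.3943], [-0.9999, -0.0105, -0.005, 0.0271], [0.0067, -0.1744, -0.9847, 1.1153], [0.0, 0.0, 0.0, 1.0]]
side [[392.98448697840524, 0.0, 283.8807302345917], [0.0, 392.98448697840524, 205.86397961503556], [0.0, 0.0, 1.0]] [[-0.7748, -0.3913, 0.4966, 0.0569], [-0.6322, 0.4903, -0.5999, 0.7301], [-0.0088, -0.7788, -0.6272, 0.7555], [0.0, 0.0, 0.0, 1.0]]
0.1 [ 0.21972273 -0.63780061  0.30179216] [-7.91092691e-04  9.86269774e-01  1.65140136e-01 -2.03856763e-04]
```

View pics/top0.png

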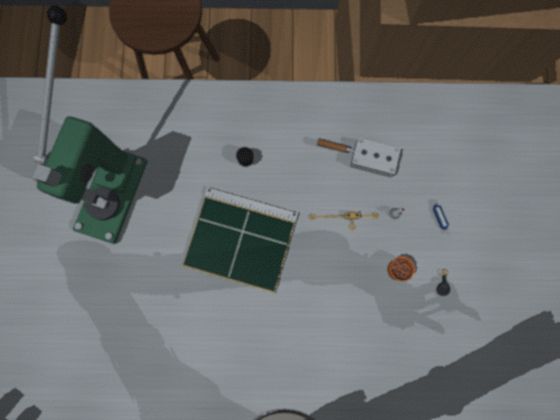

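View pics/side0.png

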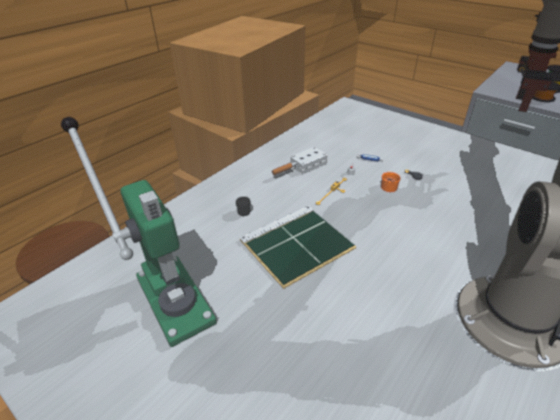

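The top view shows the board at (241,237), the press at about (100,190) and the cap at (245,157). The spreader hub is at (352,215) with its line eye pointing down, and the bell is at (397,212). The jig is at (440,217), the tub at (402,268), the sinker at (443,285) with its ring up, and the mould at (376,155). The side view agrees with this. Next I'll fit silhouette models to the network masks.

```bash
cat > h.py <<'E'
import numpy as np,cv2
from scipy.optimize import minimize
from plant import *
def disc(x,y,r,n=20):
    a=np.linspace(0,2*np.pi,n,endpoint=False); return np.c_[x+r*np.cos(a),y+r*np.sin(a)]
def rect(x0,x1,y0,y1): return np.array([[x0,y0],[x1,y0],[x1,y1],[x0,y1]])
# convex parts: (outline mm, z0, z1[, top outline])
M={'board':[(rect(-125,85,-120,120),0,12)],
'spreader':[(rect(-8,8,-18,18),0,18),(rect(-2.5,2.5,-95,55),0,5),(disc(0,-100,8),0,5),(disc(0,60,8),0,5),(rect(5,25,-2.5,2.5),0,5),(disc(29,0,8),0,5)],
'sinker':[(disc(-42,0,16),0,14),(np.array([[-42,-16],[-27,-8],[-27,8],[-42,16]]),0,14),(np.array([[-27,-8],[-6,-4],[-6,4],[-27,8]]),0,10),(disc(0,0,8),3,9)],
'jig':[(np.array([[-25,-10],[25,-10],[38,-3],[38,3],[25,10],[-25,10],[-38,3],[-38,-3]]),0,12),(disc(40,0,7),4,8),(disc(-40,0,7),4,8)],
'tub':[(disc(0,0,27),0,42,disc(0,0,30))],
}
def proj(s,P):
    T=np.linalg.inv(s['pose']); c=P@T[:3,:3].T+T[:3,3]; u=c@s['camera_matrix'].T; return u[:,:2]/u[:,2:]
def back(s,uv,z):
    uv=np.atleast_2d(uv).astype(float); d=np.c_[uv,np.ones(len(uv))]@np.linalg.inv(s['camera_matrix']).T@s['pose'][:3,:3].T
    o=s['pose'][:3,3]; return (o+d*((z-o[2])/d[:,2])[:,None])[:,:2]
def sil(s,name,p,zb=0,k=4):
    im=np.zeros((420*k,560*k),np.uint8); c,q=np.cos(p[2]),np.sin(p[2]); R=np.array([[c,-q],[q,c]])
    for part in M[name]:
        lo,z0,z1=part[:3]; hi=part[3] if len(part)>3 else lo
        P=np.r_[np.c_[lo/1e3@R.T+p[:2],np.full(len(lo),zb+z0/1e3)],np.c_[hi/1e3@R.T+p[:2],np.full(len(hi),zb+z1/1e3)]]
        uv=cv2.convexHull(((proj(s,P)+.5)*k*16).astype(np.float32)).round().astype(np.int32)
        cv2.fillPoly(im,[uv],255,shift=4)
    return cv2.resize(im,(560,420),interpolation=cv2.INTER_AREA)/255.
def mask(s,name):
    r=finder.cut_out(s,name); return (r[0]['region'],r[0]['p'],r[0]['bbox']) if r else (None,0,None)
def fit(s,name,m,p0,zb=0):
    mb=cv2.GaussianBlur(m.astype(np.float32),(0,0),.8)
    f=lambda v:np.abs(cv2.GaussianBlur(sil(s,name,[v[0],v[1],v[2]*10],zb).astype(np.float32),(0,0),.8)-mb).sum()/m.sum()
    best=None
    for d in(0,.2,-.2):
        x0=np.array([p0[0],p0[1],(p0[2]+d)/10]); 
        r=minimize(f,x0,method='Nelder-Mead',options=dict(initial_simplex=x0+np.array([[0,0,0],[.01,0,0],[0,.01,0],[0,0,.015]]),xatol=1e-4,fatol=1e-4,maxiter=150))
        if best is None or r.fun<best.fun: best=r
    return np.array([best.x[0],best.x[1],best.x[2]*10]),best.fun
def topdraw(s,fits,fn,box=None,z=3):
    im=cv2.resize(s['pixels'][:,:,::-1],None,fx=z,fy=z,interpolation=cv2.INTER_CUBIC)
    for n,(p,zb) in fits.items():
        g=cv2.resize((sil(s,n,p,zb)>.5).astype(np.uint8),None,fx=z,fy=z)
        cv2.drawContours(im,cv2.findContours(g,0,1)[0],-1,(0,0,255),1)
    if box: im=im[box[1]*z:box[3]*z,box[0]*z:box[2]*z]
    cv2.imwrite(fn,im)
E
cat > a.py <<'E'
from h import *
import pickle
S={n:eyes.snapshot(n) for n in('top','side')}
px={'board':((241,238),-.25),'spreader':((352,215),3.1),'sinker':((444,271),0.05),'jig':((440,217),.3),'tub':((402,268),0)}
F={}
for n,(c,yaw) in px.items():
    p0=np.r_[back(S['top'],c,.005)[0],yaw]
    for cam in('top','side'):
        m,p,bb=mask(S[cam],n)
        if m is None: print(n,cam,'none');continue
        r,e=fit(S[cam],n,m,p0); print(n,cam,round(p,2),np.round(bb),m.sum(),np.round(r,4),'err',round(e,3))
        if cam=='top': F[n]=(r,0); p0=r
m,p,bb=mask(S['top'],'press'); print('press',p,bb)
e=[(np.where(m[v])[0].max(),v) for v in range(165,236,5)]
b=F['board'][0]; c,s=np.cos(b[2]),np.sin(b[2])
w=back(S['top'],np.array(e)+[.5,0],0)-b[:2]; print(e,np.round(w@np.array([[c,-s],[s,c]]),4).tolist())
pickle.dump(F,open('F.pkl','wb'))
topdraw(S['top'],F,'pics/fitA.png',(310,180,470,310),5)
topdraw(S['top'],F,'pics/fitB.png',(60,140,310,300))
E
python3 a.py
```

```text
board top 0.89 [183. 185. 299. 296.] 8033 [ 0.5409  0.108  -0.2717] err 0.014
board side 0.87 [241. 205. 357. 290.] 4992 [ 0.545   0.1079 -0.2676] err 0.036
spreader top 0.5 [312. 208. 374. 229.] 210 [ 0.5855 -0.17    3.1834] err 0.716
spreader side 0.56 [317. 178. 345. 205.] 100 [ 0.588  -0.1698  3.1803] err 0.877
sinker top 0.6 [435. 269. 454. 297.] 233 [ 0.4445 -0.3952 -0.1804] err 0.095
sinker side none
jig top 0.55 [433. 200. 454. 235.] 254 [ 0.5822 -0.3927  0.333 ] err 0.203
jig side 0.29 [235. 195. 248. 217.] 217 [ 1.6462 -3.1852  1.3101] err 1.0
tub top 0.65 [386. 254. 412. 286.] 515 [ 0.4501 -0.2786 -0.2716] err 0.069
tub side 0.61 [382. 171. 404. 193.] 351 [ 0.4537 -0.2833 -0.1886] err 0.06
press 0.7 [33.0, 3.3, 148.4, 242.9]
[(np.int64(146), 165), (np.int64(144), 170), (np.int64(142), 175), (np.int64(139), 180), (np.int64(137), 185), (np.int64(135), 190), (np.int64(134), 195), (np.int64(132), 200), (np.int64(130), 205), (np.int64(128), 210), (np.int64(126), 215), (np.int64(124), 220), (np.int64(122), 225), (np.int64(120), 230), (np.int64(119), 235)] [[0.0976, 0.2905], [0.0835, 0.291], [0.0695, 0.2916], [0.0547, 0.2947], [0.0408, 0.2952], [0.0269, 0.2958], [0.0138, 0.2939], [0.0, 0.2945], [-0.0137, 0.2951], [-0.0273, 0.2956], [-0.0409, 0.2962], [-0.0545, 0.2968], [-0.068, 0.2973], [-0.0814, 0.2979], [-0.0941, 0.296]]
```

View pics/fitA.png

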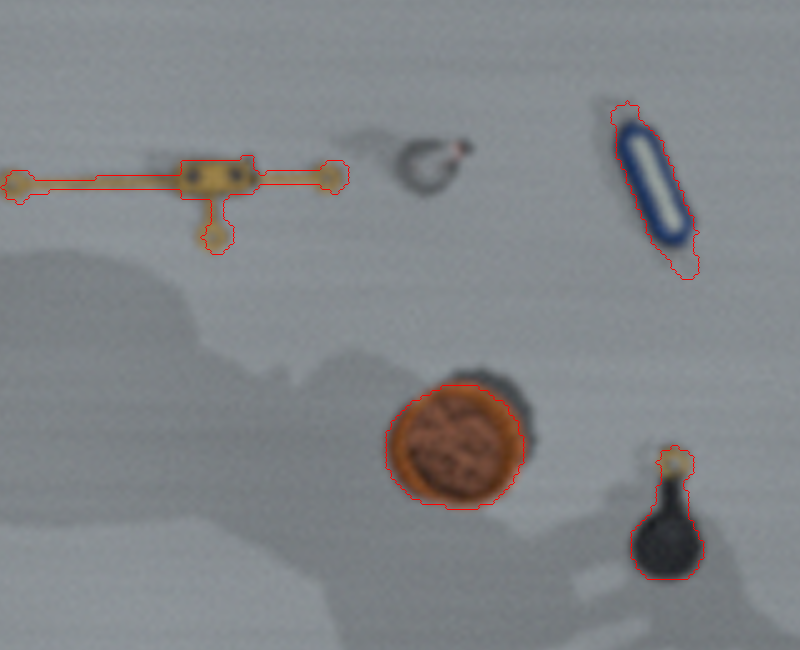

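View pics/fitB.png

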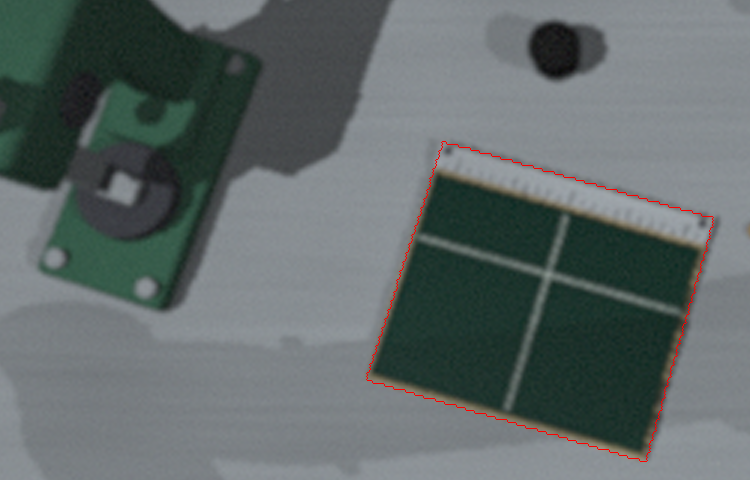

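The overlays agree with the picture. The spreader, tub, sinker and board outlines match, and the jig's body lies inside its outline, though its steel rings don't show up. The crossing is at about (242.3,231.3). I'll refine it from the white lines, then check the small items' axes.

```bash
cat > b.py <<'E'
from h import *
import pickle
F=pickle.load(open('F.pkl','rb'))
def lines(s,b):
    g=s['pixels'].astype(float).sum(2)/3; vv,uu=np.mgrid[180:305,175:305]; uv=np.c_[uu.ravel(),vv.ravel()]
    out=np.array(b,float)
    for _ in range(4):
        c,q=np.cos(out[2]),np.sin(out[2]); L=(back(s,uv,.012)-out[:2])@np.array([[c,-q],[q,c]])
        w=g[vv.ravel(),uu.ravel()]; med=np.median(w[(abs(L[:,0])<.05)&(abs(L[:,1])<.1)]); w=np.clip(w-med-10,0,None)
        A=(abs(L[:,0])<.01)&(abs(L[:,1])<.105)&(abs(L[:,1])>.015); B=(abs(L[:,1])<.01)&(L[:,0]<.045)&(L[:,0]>-.11)&(abs(L[:,0])>.015)
        pa=np.polyfit(L[A,1],L[A,0],1,w=np.sqrt(w[A])); pb=np.polyfit(L[B,0],L[B,1],1,w=np.sqrt(w[B]))
        y=pb[1];x=pa[1]
        out[:2]+=np.array([[c,-q],[q,c]])@[x,y]; out[2]+=(-pa[0]+pb[0])/2
    return out,pa,pb
if __name__=='__main__':
    s=eyes.snapshot('top'); b=F['board'][0]
    o,pa,pb=lines(s,b); print('board fit',b,'lines',o,pa,pb); F['board']=(o,0)
    a=s['pixels'].astype(int)
    R,G,B=a[...,0],a[...,1],a[...,2]
    vv,uu=np.mgrid[0:420,0:560]
    def axis(m,z):
        xy=back(s,np.c_[uu[m],vv[m]],z); c=xy.mean(0); w,V=np.linalg.eigh(np.cov((xy-c).T)); return np.round(c,4),round(np.arctan(V[1,1]/V[0,1]),4),m.sum(),np.round(np.ptp((xy-c)@V,axis=0),4)
    jm=(B-R>25)&(uu>425)&(uu<465)&(vv>195)&(vv<240); print('jig blue',axis(jm,.012))
    jw=(cv2.morphologyEx(jm.astype(np.uint8),cv2.MORPH_CLOSE,np.ones((7,7)))>0); print('jig closed',axis(jw,.012))
    sm=(a.sum(2)<170)&(uu>430)&(uu<458)&(vv>262)&(vv<300); print('sinker dark',axis(sm,.014))
    ym=(R-B>18)&(uu>430)&(uu<458)&(vv>262)&(vv<285); print('ring',axis(ym,.006))
    sp=(R-B>22)&(uu>305)&(uu<382)&(vv>203)&(vv<235); print('spreader',axis(sp,.005))
    t=(R-B>22)
    L=[ (t)&(uu>=u0)&(uu<u1)&(vv>203)&(vv<224) for u0,u1 in((316,342),(362,372))]
    m=L[0]|L[1]; print('arms',axis(m,.004)); 
    print({k:np.round(v[0],4) for k,v in F.items()})
    pickle.dump(F,open('F.pkl','wb'))
E
python3 b.py
```

```text
board fit [ 0.54088483  0.10802702 -0.27172592] lines [ 0.54150398  0.10862    -0.27361185] [-1.70223806e-05 -8.41565182e-12] [-1.70024065e-05  5.67372085e-10]
jig blue (array([ 0.5832, -0.3895]), np.float64(0.3589), np.int64(143), array([0.0214, 0.065 ]))
jig closed (array([ 0.5834, -0.3902]), np.float64(0.3566), np.int64(202), array([0.0214, 0.065 ]))
sinker dark (array([ 0.4072, -0.3863]), np.float64(-0.2354), np.int64(143), array([0.0294, 0.0453]))
ring (array([ 0.4446, -0.3946]), np.float64(-0.9654), np.int64(28), array([0.0148, 0.0148]))
spreader (array([ 0.5809, -0.1544]), np.float64(-1.5553), np.int64(274), array([0.0436, 0.1729]))
arms (array([ 0.5832, -0.1354]), np.float64(-1.5369), np.int64(73), array([0.0052, 0.14  ]))
{'board': array([ 0.5415,  0.1086, -0.2736]), 'spreader': array([ 0.5855, -0.17  ,  3.1834]), 'sinker': array([ 0.4445, -0.3952, -0.1804]), 'jig': array([ 0.5822, -0.3927,  0.333 ]), 'tub': array([ 0.4501, -0.2786, -0.2716])}
```

```bash
cat > pp.py <<'E'
from h import *
def quat(a):  # tool down, closing line at world angle a
    x=np.array([-np.sin(a),np.cos(a),0]);y=np.array([np.cos(a),np.sin(a),0]);z=np.array([0,0,-1.])
    # half-turn about axis n in the xy-plane that maps y->y(a)
    t=(a+np.pi/2)/2; n=np.array([np.cos(t),np.sin(t),0]); return np.r_[0,n]
def tf(p,g):
    c,s=np.cos(p[2]),np.sin(p[2]); return np.array([p[0]+c*g[0]-s*g[1],p[1]+s*g[0]+c*g[1]])
def chain(p,ang,tip):
    return np.r_[p,tip+.08],quat(ang)
def pickplace(src,dst,g,ca,tip,zb0,zb1,w,rel,force=30,hi=.15,clear=.0006,extra=0.):
    A=tf(src,g);B=tf(dst,g); best=None
    for k in(0,np.pi):
        a0=src[2]+ca+k; a1=dst[2]+ca+k
        q=[solve_ik(np.r_[A,tip+.08],quat(a0)),solve_ik(np.r_[B,tip+.08],quat(a1))]
        if any(v is None for v in q): continue
        m=max(abs(v[6]) for v in q)
        if best is None or m<best[0]: best=(m,a0,a1)
    print('q7max',best); _,a0,a1=best
    move_gripper(w)
    ctrl.move_ptp(np.r_[A,hi+.08],quat(a0))
    ctrl.move_straight(np.r_[A,zb0+tip+.08],rate=.12)
    print('at',np.round(readout.get_tcp_pos()-np.r_[A,zb0+tip+.08],4))
    move_gripper(0.,force); print('width',readout.get_grip_width(),'f',readout.get_grip_force())
    ctrl.move_straight(np.r_[A,hi+.08],rate=.12)
    print('lift width',readout.get_grip_width(),'f',readout.get_grip_force())
    ctrl.move_ptp(np.r_[B,hi+.08],quat(a1))
    ctrl.move_straight(np.r_[B,zb1+tip+.08+.02],rate=.15)
    ctrl.move_straight(np.r_[B,zb1+tip+.08+clear],rate=.04)
    ctrl.hold(.3); e=readout.get_tcp_pos()-np.r_[B,zb1+tip+.08+clear]; print('place err',np.round(e,4),'F',np.round(readout.get_force(),1))
    move_gripper(rel); ctrl.move_straight(np.r_[B,hi+.08],rate=.15)
    print('t',readout.get_clock())
E
python3 - <<'E'
import sys; sys.path.insert(0,'.')
from pp import *
import pickle
F=pickle.load(open('F.pkl','rb')); b=F['board'][0]
pickplace(np.array([.585,-.170,3.178]),b,(0,0),0,.0075,0,.012,.05,.04)
s=eyes.snapshot('top'); cv2.imwrite('pics/sp1.png',cv2.resize(s['pixels'][150:310,150:350,::-1],None,fx=4,fy=3.75,interpolation=cv2.INTER_CUBIC))
E
```

```text
q7max (np.float64(1.7090750707189415), np.float64(6.319592653589793), np.float64(2.867980803558843))
at [ 0.0005 -0.0001  0.0008]
width 0.015925533114622515 f 30.00002235174179
lift width 0.015715886184281134 f 29.999596774578094
place err [ 0. -0. -0.] F [ 0.4 -0.2 -0.6]
t 12.1583
```

View pics/sp1.png

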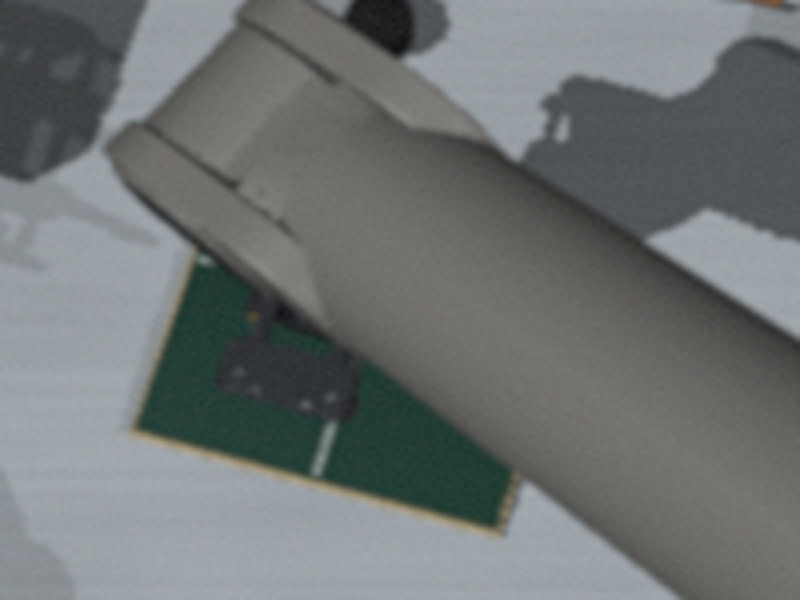

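The arm hides the board in this picture, so I'll move it over the sinker and look again.

```bash
cat > chk.py <<'E'
from pp import *
from b import lines
import pickle
F=pickle.load(open('F.pkl','rb')); b=F['board'][0]
vv,uu=np.mgrid[0:420,0:560]
def loc(s,m,z,o):
    c,q=np.cos(o[2]),np.sin(o[2]); return (back(s,np.c_[uu[m],vv[m]],z)-o[:2])@np.array([[c,-q],[q,c]])
def brass(s,o):
    a=s['pixels'].astype(int); m=(a[...,0]-a[...,2]>28)&(uu>180)&(uu<300)&(vv>190)&(vv<295)
    L=loc(s,m,.0145,o); k=(abs(L[:,0])<.045)&(L[:,0]>-.012)&(abs(L[:,1])<.113); L=L[k]
    arm=(abs(L[:,0])<.014)&(abs(L[:,1])>.022); p=np.polyfit(L[arm,1],L[arm,0],1)
    ly=L[abs(L[:,0])<.014,1]; st=L[(L[:,0]>.014)&(abs(L[:,1])<.02)]
    print('bar: x at 0 %.4f slope %.4f y-range %.4f %.4f'%(p[1],p[0],ly.min(),ly.max()),'line eye centroid',st.mean(0).round(4),'xmax',st[:,0].max().round(4) if len(st) else None,len(L))
E
python3 - <<'E'
from chk import *
ctrl.move_ptp(np.array([.403,-.3865,.23]),quat(-.2+np.pi/2))
s=eyes.snapshot('top'); brass(s,b)
m,p,bb=mask(s,'spreader'); print(p,bb)
if m is not None: print(fit(s,'spreader',m,b,.012), b)
r=[b[0],b[1],b[2]]
topdraw(s,{'spreader':(r,.012)},'pics/sp2.png',(175,175,310,300),5)
s=eyes.snapshot('side'); topdraw(s,{'spreader':(r,.012)},'pics/sp3.png',(230,190,370,295),5)
E
```

```text
bar: x at 0 -0.0010 slope -0.0000 y-range -0.1100 0.0648 line eye centroid [ 0.0264 -0.0024] xmax 0.0358 359
0.85 [218.7, 216.5, 281.6, 246.6]
(array([ 0.53997244,  0.10606602, -0.27236293]), np.float64(0.1835108462038699)) [ 0.54150398  0.10862    -0.27361185]
```

View pics/sp2.png

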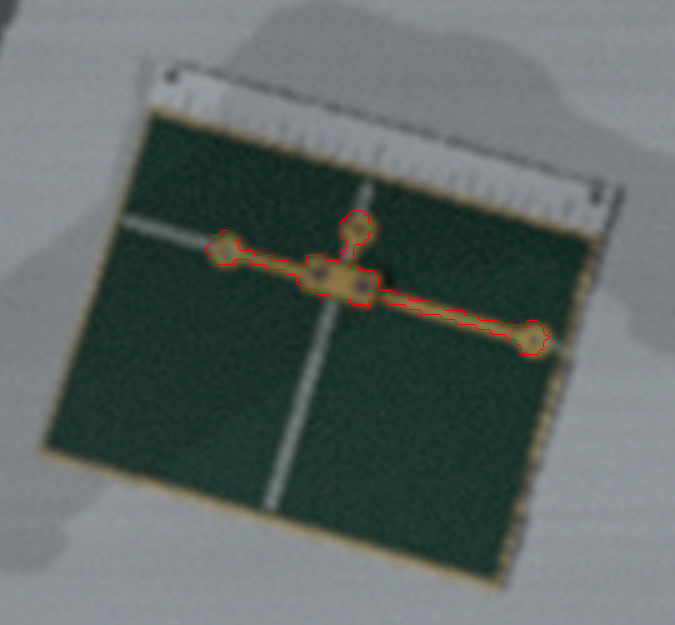

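The bar lies along the white line, with its line eye towards the rule and its hub about 2.5 mm off in -y and 0.8 mm off in -x. I'll regrasp to correct that, then lay the sinker.

Run:
```python
from chk import *
d=np.r_[tf(b,(.0008,.0025)),b[2]]
pickplace(b,d,(0,0),0,.0075,.0125,.012,.04,.04,hi=.09)
# sinker
off=np.array([-.0315,.060]); t=np.r_[tf(b,off+[.0008,0]),b[2]]
pickplace(np.array([.4445,-.395,-.2]),t,(-.042,0),np.pi/2,.0025,0,.012,.065,.055)
ctrl.move_ptp(np.array([.583,-.391,.23]),quat(.35+np.pi/2))
s=eyes.snapshot('top'); brass(s,b)
m,p,bb=mask(s,'spreader'); print(p,bb); f1=fit(s,'spreader',m,b,.012) 
m,p,bb=mask(s,'sinker'); print(p,bb); f2=fit(s,'sinker',m,t,.012)
c,q=np.cos(b[2]),np.sin(b[2]); R=np.array([[c,-q],[q,c]])
for f in(f1,f2): print(((f[0][:2]-b[:2])@R).round(4),f[0][2]-b[2],f[1])
a=s['pixels'].astype(int); mb=(a[...,0]-a[...,2]>28); L=loc(s,mb,.018,b); k=(abs(L[:,1]-.06)<.02)&(L[:,0]<-.013)&(L[:,0]>-.06)
print('ring',L[k].mean(0).round(4),k.sum(), L[k].min(0),L[k].max(0))
topdraw(s,{},'pics/sk.png',(175,175,310,300),5)
```

```text
q7max (np.float64(0.9803488633183867), np.float64(-0.2736118500309499), np.float64(-0.2736118500309499))
at [0.0003 0.0002 0.0003]
width 0.015077841120761173 f 30.00052124261856
lift width 0.015839665319296602 f 29.999485909938812
place err [-0.0001 -0.0002  0.0002] F [-1.9 -1.8  4.9]
t 21.4417
q7max (np.float64(1.3758627611050995), np.float64(1.3707963267948966), np.float64(1.2971844767639467))
at [ 0.0004 -0.0003  0.0007]
width 0.030936598614200925 f 30.000341534614563
lift width 0.03128954214658812 f 29.99963343143463
place err [-0.  0. -0.] F [ 0.3  0.6 -1.7]
t 33.1333
bar: x at 0 0.0000 slope 0.0033 y-range -0.1079 0.0679 line eye centroid [ 0.0265 -0.0001] xmax 0.0362 370
0.62 [220.1, 221.0, 282.1, 246.1]
0.7 [203.0, 234.1, 218.8, 260.2]
[0.     0.0006] 0.017766718118504443 1.2444603229391165
[-0.03    0.0616] 0.03560181998233336 0.10838631807902213
ring [-0.0296  0.0617] 39 [-0.03639224  0.05270987] [-0.02209902  0.0708833 ]
```

View pics/sk.png

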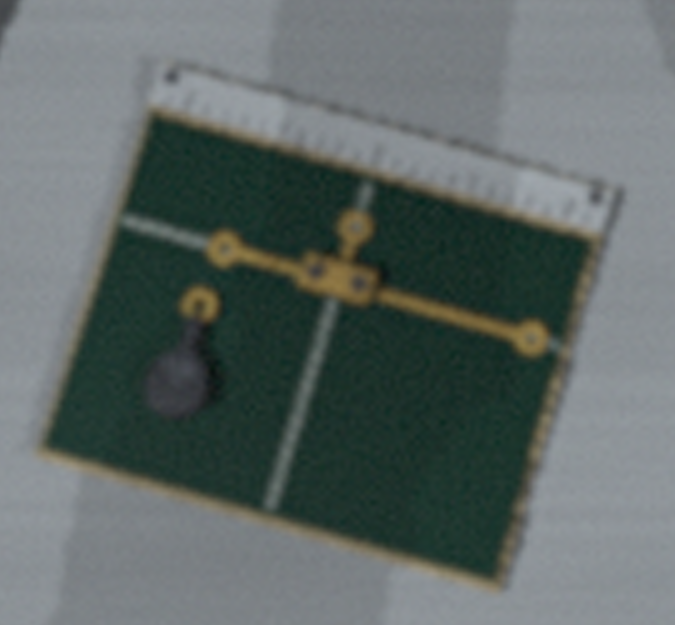

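The bar is now on the crossing within 1 mm. The sinker lies square to within about 1–2°, in line with the short arm's eye, with a gap of about 14 mm. Now the jig.

Run:
```python
from chk import *
off=np.array([-.0700,-.100]); t=np.r_[tf(b,off),b[2]]
pickplace(np.array([.583,-.391,.353]),t,(0,0),np.pi/2,.0025,0,.012,.05,.036)
ctrl.move_ptp(np.array([.452,-.281,.26]),quat(b[2]))
s=eyes.snapshot('top'); brass(s,b)
c,q=np.cos(b[2]),np.sin(b[2]); R=np.array([[c,-q],[q,c]])
for n,z in(('sinker',.012),('jig',.012),('tub',0)):
    m,p,bb=mask(s,n)
    if m is None: print(n,'none');continue
    f=fit(s,n,m,t if n!='tub' else F['tub'][0],z) if n!='sinker' else fit(s,n,m,np.r_[tf(b,(-.03,.06)),b[2]],z)
    print(n,p,((f[0][:2]-b[:2])@R).round(4),(f[0][2]-b[2]).round(3),f[1].round(3),f[0].round(4))
a=s['pixels'].astype(int); mj=(a[...,2]-a[...,0]>25)|((a.min(2)>120)); L=loc(s,mj,.022,b)
k=(abs(L[:,1]+.1)<.016)&(abs(L[:,0]+.07)<.036); L=L[k]; p=np.polyfit(L[:,0],L[:,1],1); print('jig body',L.mean(0).round(4),'slope',p[0].round(3),k.sum(),np.ptp(L,axis=0))
topdraw(s,{'jig':(t,.012)},'pics/jig.png',(175,175,310,300),5)
```

```text
q7max (np.float64(1.1178587795051933), np.float64(5.065388980384689), np.float64(4.43877713035374))
at [ 0.0006 -0.0003  0.001 ]
width 0.019585893792637858 f 30.000265538692474
lift width 0.019606342860147747 f 29.99980330467224
place err [-0. -0. -0.] F [ 0.4 -0.8 -2.4]
t 46.475
bar: x at 0 0.0000 slope 0.0038 y-range -0.1079 0.0679 line eye centroid [ 0.0266 -0.0004] xmax 0.0362 378
sinker 0.49 [-0.0304  0.062 ] 0.013 0.156 [ 0.529   0.1765 -0.2604]
jig 0.78 [-0.0702 -0.1003] 0.041 0.418 [ 0.4468  0.031  -0.233 ]
tub 0.66 [ 0.017  -0.3985] 0.27 0.079 [ 0.4502 -0.2797 -0.0036]
jig body [-0.0694 -0.0995] slope 0.001 256 [0.06600891 0.02508271]
```

View pics/jig.png

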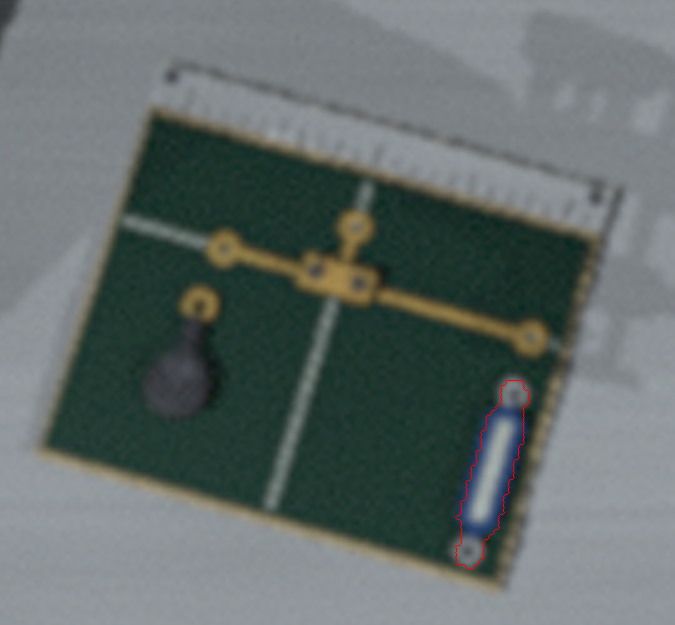

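The jig lies square and in line, with both rings inside the drawn outline and its near ring about 14 mm clear of the eye. Now the tub.

Run:
```python
from chk import *
t=np.r_[tf(b,(0,.2073)),b[2]]
pickplace(np.array([.452,-.281,b[2]]),t,(0,0),0,.012,0,0,.088,.082,force=25,clear=.0008)
ctrl.move_ptp(np.array([.40,-.35,.30]),quat(b[2]))
s=eyes.snapshot('top'); brass(s,b)
c,q=np.cos(b[2]),np.sin(b[2]); R=np.array([[c,-q],[q,c]])
for n,z,g in(('sinker',.012,(-.03,.06)),('jig',.012,(-.07,-.1)),('tub',0,(0,.2073))):
    m,p,bb=mask(s,n)
    if m is None: print(n,'none');continue
    f=fit(s,n,m,np.r_[tf(b,g),b[2]],z)
    print(n,p,((f[0][:2]-b[:2])@R).round(4),(f[0][2]-b[2]).round(3),f[1].round(3))
u=eyes.snapshot('side'); m,p,bb=mask(u,'tub'); f=fit(u,'tub',m,t,0); print('tub side',((f[0][:2]-b[:2])@R).round(4),f[1])
im=np.hstack([cv2.resize(x['pixels'][:,:,::-1],(400,300)) for x in(s,u)]); 
im2=np.hstack([cv2.resize(s['pixels'][140:290,90:290,::-1],(400,300)),cv2.resize(u['pixels'][190:340,130:330,::-1],(400,300))])
cv2.imwrite('pics/end.png',np.vstack([im,im2])); print(readout.get_clock())
```

```text
q7max (np.float64(1.3671663179936593), np.float64(-0.2736118500309499), np.float64(-0.2736118500309499))
at [ 0.0005 -0.0002  0.0007]
width 0.057609649895359646 f 25.010409581057047
lift width 0.0579929820653774 f 25.01256762783214
place err [-0.  0. -0.] F [ 1.5 -1.  -1.1]
t 58.5417
bar: x at 0 -0.0001 slope 0.0022 y-range -0.1079 0.0672 line eye centroid [ 0.0267 -0.0005] xmax 0.0362 369
sinker 0.62 [-0.0302  0.0623] 0.062 0.08
jig 0.73 [-0.0695 -0.0997] 0.004 0.124
tub 0.87 [-0.0008  0.2066] 0.089 0.063Traceback (most recent call last):
  File "<stdin>", line 12, in <module>
  File "h.py", line 30, in fit
    mb=cv2.GaussianBlur(m.astype(np.float32),(0,0),.8)
                        ^^^^^^^^
AttributeError: 'NoneType' object has no attribute 'astype'
```

Run:
```python
from chk import *
s=eyes.snapshot('top'); u=eyes.snapshot('side')
im=np.hstack([cv2.resize(x['pixels'][:,:,::-1],(400,300)) for x in(s,u)]); 
im2=np.hstack([cv2.resize(s['pixels'][140:290,90:290,::-1],(400,300)),cv2.resize(u['pixels'][190:340,130:330,::-1],(400,300))])
cv2.imwrite('pics/end.png',np.vstack([im,im2])); print(readout.get_clock())
a=s['pixels'].astype(int); g=(a[...,1]-a[...,0]<8)&(a[...,0]-a[...,2]<15)&(a.sum(2)<330); L=loc(s,g,.024,b); k=(abs(L[:,1]-.06)<.024)&(abs(L[:,0]+.075)<.026)
H=L[k]; print('head',H.mean(0).round(4),k.sum(),H.min(0).round(4),H.max(0).round(4))
mb=(a[...,0]-a[...,2]>28); L=loc(s,mb,.018,b); k=(abs(L[:,1]-.06)<.02)&(L[:,0]<-.013)&(L[:,0]>-.06); print('ring',L[k].mean(0).round(4))
```

```text
61.3917
head [-0.07   0.059] 152 [-0.0869  0.043 ] [-0.049   0.0758]
ring [-0.03    0.0615]
```

View pics/end.png

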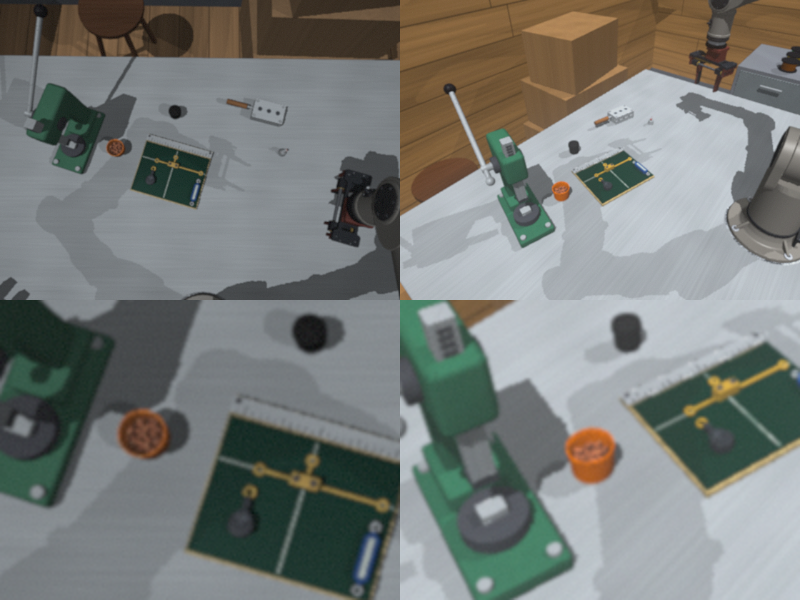

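The picture shows the tub upright between the board and the press, with bell, cap and mould untouched. Before handing in I'll check the midway position numerically, using intensity profiles in both cameras and an orange colour mask.

Run:
```python
from chk import *
c,q=np.cos(b[2]),np.sin(b[2]); R=np.array([[c,-q],[q,c]])
t=np.r_[tf(b,(0,.2073)),b[2]]
for n in('top','side'):
    s=eyes.snapshot(n); a=s['pixels'].astype(int)
    m=((a[...,0]-a[...,2]>45)).astype(np.uint8); uv=proj(s,np.array([[t[0],t[1],.02]]))[0]
    m[(abs(uu-uv[0])>22)|(abs(vv-uv[1])>22)]=0; m=cv2.morphologyEx(m,cv2.MORPH_CLOSE,np.ones((9,9)))>0
    f=fit(s,'tub',m,t); print(n,'tub',((f[0][:2]-b[:2])@R).round(4),f[1].round(3),m.sum())
    G=cv2.GaussianBlur(s['pixels'],(0,0),.7)
    for x in(-.05,-.035,.045):
        ys=np.arange(.268,.322,.003); P=np.array([np.r_[tf(b,(x,y)),.0 if n=='top' else .026] for y in ys]); pv=proj(s,P).astype(np.float32)
        v=cv2.remap(G,pv[:,:1],pv[:,1:],cv2.INTER_LINEAR)[:,0].astype(int)
        print(n,x,[(int(1000*y),int(k.sum()),int(k[1]-k[0])) for y,k in zip(ys,v)])
```

```text
top tub [0.0004 0.2088] 0.109 478
top -0.05 [(268, 414, 7), (271, 415, 6), (274, 413, 6), (277, 413, 6), (280, 407, 5), (283, 369, 4), (286, 292, 3), (289, 231, 3), (292, 202, 4), (295, 169, 7), (298, 133, 12), (301, 131, 19), (304, 161, 27), (307, 196, 32), (310, 215, 35), (313, 216, 36), (316, 196, 32), (319, 167, 27)]
top -0.035 [(268, 418, 6), (271, 418, 6), (274, 418, 6), (277, 418, 6), (280, 409, 6), (283, 363, 4), (286, 283, 4), (289, 227, 3), (292, 198, 4), (295, 163, 7), (298, 130, 14), (301, 130, 22), (304, 163, 28), (307, 189, 32), (310, 181, 30), (313, 151, 24), (316, 124, 18), (319, 107, 12)]
top 0.045 [(268, 219, 4), (271, 217, 4), (274, 218, 3), (277, 218, 3), (280, 218, 3), (283, 216, 2), (286, 215, 3), (289, 209, 3), (292, 180, 6), (295, 139, 10), (298, 116, 15), (301, 117, 18), (304, 120, 18), (307, 120, 20), (310, 119, 19), (313, 120, 18), (316, 118, 18), (319, 113, 17)]
side tub [0.0006 0.2083] 0.045 568
side -0.05 [(268, 584, 7), (271, 582, 6), (274, 579, 6), (277, 578, 7), (280, 577, 8), (283, 572, 7), (286, 570, 8), (289, 542, 8), (292, 444, 10), (295, 323, 25), (298, 290, 48), (301, 304, 58), (304, 305, 56), (307, 284, 48), (310, 234, 32), (313, 197, 15), (316, 192, 5), (319, 213, 2)]
side -0.035 [(268, 519, 7), (271, 520, 7), (274, 521, 8), (277, 533, 8), (280, 557, 6), (283, 576, 6), (286, 572, 7), (289, 520, 6), (292, 400, 9), (295, 309, 25), (298, 284, 45), (301, 258, 44), (304, 217, 28), (307, 216, 14), (310, 248, 7), (313, 272, 4), (316, 277, 3), (319, 277, 3)]
side 0.045 [(268, 322, 4), (271, 321, 3), (274, 320, 4), (277, 318, 5), (280, 319, 4), (283, 321, 4), (286, 321, 5), (289, 308, 7), (292, 271, 13), (295, 222, 21), (298, 198, 25), (301, 197, 27), (304, 198, 26), (307, 205, 28), (310, 228, 31), (313, 267, 26), (316, 313, 12), (319, 353, 6)]
```

The press edge is at y ≈ 0.294–0.295 in both cameras, so midway is about 0.207. The tub measures 0.2066–0.2088, so it's good. I'm handing in.

```bash
python3 -c "
from plant import *
print(job_done(),readout.get_clock())"
```

```text
the job is handed in; nothing more can be done
the job is handed in; nothing more can be done
```

The rig is laid out as asked and handed in at about 62 s: bar within about 1 mm of the crossing, sinker and jig about 14 mm clear of their eyes, tub upright within 2 mm of midway, bystanders untouched; the sinker sits about 2–3° off square with its ring about 2 mm off line, which I left rather than disturb the order.

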